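# Sort a watchmaker's bench: bottles, loupes and watch into their trays

### The arm

A 6-joint arm with a two-finger parallel gripper is mounted at the origin on a cart in front of the work surface, level with it; the furniture and walls round the work are solid. World frame = base frame: x ahead of the robot, y to its left, z up, the work surface at z = 0. Lengths are in m, angles in degrees, forces in N, time in s.
With the tool pointing down it reaches from about 0.325 to 0.9 m from the base axis. Payload 6.1 kg.
Tool frame: the origin (TCP) lies on the centre line of the jaws, within the pads' length; the fingertips stand 14 mm ahead of it and the grasp point (between the pads) lies 5 mm behind it (tcp_to_tips is the distance from the TCP to the fingertips, in m); z points along the fingers, y is the line along which they close (so a half turn about z gives the same grasp; the last joint's range is limited). The gripper opens to 87 mm and grips with 3 to 60 N. Pads are 19 mm wide; open, the fingers measure 117 mm over their backs; the gripper's body (75 mm by 190 mm) begins 51 mm behind the grasp point.
Start: joints at [56.259, 12.628, 87.462, -0, 79.91, -7.225], TCP at [0.279, 0.559, 0.237] pointing down, gripper open.
Joint ranges: [-170.65, 170.65], [-52.31, 119.04], [5.05, 147.46], [-71.25, 251.25], [11.57, 151.72], [-153.62, 153.62]. Speed limits (degrees/s): [147.25, 147.25, 172.46, 180, 180, 180].

### API

Orientations are given as a 3x3 rotation matrix whose columns are the frame's x, y, z axes.
In Python, from cell import * gives the robot as it stands.
- The arm moves only by the tool send_rows, never from a script. Its arguments are lists of equal length, an entry for each row: "delta_pos": the shift along the tool's x, y, z in mm, a list of three; "angular": the turn, a rotation vector about the tool's x, y, z in rad, a list of three; "claw": the finger opening in mm, from 0 to 87. In form: {"delta_pos": [[dx, dy, dz], ...], "angular": [[wx, wy, wz], ...], "claw": [claw, ...]}. A call has 1 to 5 rows; each row is the pose to reach, as a shift and turn from the pose commanded when the call began, along the tool's axes at that moment; what a row does not reach only later rows make up. A row lasts 1/12 s, in which the tool goes at most 41.7 mm and 7.16 degrees, less where a joint would pass 70% of its speed; a pose out of reach is approached as far as the arm can. A call with a gripper value outside its range is refused whole. The fingers move at their own pace and stop on an object; the grip force is fixed at half the most. Time passes only in rows, so rows that repeat a pose let the fingers close. It gives the time, the measured TCP pose, the force, the opening and the grip force at its end, in the units of the state.
- get_state(): the state, without advancing time (a new reading comes with each control period).
- get_image(name): name is "side" or "top"; returns a dict with "color" (420x560x3 uint8, blue, green, red), "intrinsics" (3x3 intrinsics, pixels), "pose" (4x4, takes a point from camera to world coordinates). Camera axes: x right, y down, z forward; pixel columns grow to the right and rows downward; lengths in m; the calibration is good to about 2 mm. A picture is of the moment at which its call begins. There is no depth.
- finish_job(): hands the job in; it is judged then, once.
The state is a dict: "clock": time; "qpos": joint angles; "qvel": joint speeds; "joint_torque": joint torques, N m; "eef_pos": TCP position; "orientation": TCP orientation; "contact_force": force on the tool from outside, world axes, zero at the start; "wrist_torque": the same for the moment, N m; "finger_gap": finger opening in m; "grasp_force": force on a finger pad.
Only numpy, scipy, OpenCV 4.12 (cv2) and the standard library are available. Lean on these libraries where they do the work, as an engineer would, in place of code of your own. Each camera call takes 0.05 s, during which the arm holds its last target. There are 200 camera calls.

### The job

Sort the loose things on the watchmaker's bench into the felt trays: the two small bottles into the green tray, one standing in each bay; the two black eye loupes into the blue tray, one in each bay, the same way up as they are now; and the watch, face up, into the wide middle bay of the red tray. Set each one down flat on the felt, do not drop it or tip it over, and leave the brass case holder and the steel tweezers where they are.

Things in the scene. Friction and masses are not known exactly. Their poses are not given: they have to be found in the camera images.
- bottle_brown: Brown glass bottle with a white ribbed cap (closed, does not come off), standing; 42 mm across, 69 mm high with its cap. Origin: centre of its underside, z up. About 65 g.
- vial_pale: Small pale, cream-coloured glass bottle with black screw cap, standing; body 31 mm across and 43 mm high, cap 26 mm across up to 54 mm. Origin: centre of its underside, z up. About 30 g.
- loupe_flat: Flat black eye loupe, a short round barrel 54 mm across and 15 mm high, lens up. Origin: centre of its underside, z up. About 60 g.
- loupe_cone: Small black conical eye loupe, 32 mm high, standing on its wide end; foot 37 mm across (lowest 6 mm); above the foot the fingers meet a barrel 26 mm across. Origin: centre of its underside, z up. About 30 g.
- watch: Steel wristwatch head without strap, lying face up, 44 x 42 mm over crown and lugs, 11 mm thick; the case that the fingers meet is 36 mm wide either way (x from -18 to +18 mm, y from -16 to +20 mm) and 8 mm high. Origin: on its underside near the middle, z up out of the dial. About 42 g.
- tray_green: The tray with green felt. Fixed wooden tray, 136 mm (its x, the short way) by 152 mm (its y), side walls 4 mm thick and 14 mm high, felt floor 4 mm above the bench. Origin: centre of its underside; z up; x points away from the robot, give or take 0.1 rad; a tiny brass pull is on the -x side. A low divider along x (3 mm thick, top 10 mm above the bench) at y = 0 makes two equal bays, each 128 x 70 mm, centred at y = +37 mm and y = -37 mm.
- tray_blue: The tray with blue felt. Fixed wooden tray, 136 mm (its x, the short way) by 152 mm (its y), side walls 4 mm thick and 14 mm high, felt floor 4 mm above the bench. Origin: centre of its underside; z up; x points away from the robot, give or take 0.1 rad; a tiny brass pull is on the -x side. A low divider along x (3 mm thick, top 10 mm above the bench) at y = 0 makes two equal bays, each 128 x 70 mm, centred at y = +37 mm and y = -37 mm.
- tray_red: The tray with red felt. Fixed wooden tray, 136 mm (its x, the short way) by 152 mm (its y), side walls 4 mm thick and 14 mm high, felt floor 4 mm above the bench. Origin: centre of its underside; z up; x points away from the robot, give or take 0.1 rad; a tiny brass pull is on the -x side. Two low dividers along x (3 mm thick, tops 10 mm above the bench) at y = +45 and -45 mm leave a wide middle bay, 128 x 87 mm, centred on the origin, between two narrow side bays 25 mm wide.
- clamp: Bystander, loose among the things: small brass case holder with a maroon pad, 22 x 35 mm, 35 mm high. Origin: its underside, near the middle. To be left where it stands.
- steel_tweezers: Bystander, loose at the left of the trays: steel tweezers lying flat, 14 x 125 mm, 9 mm high, long along its y. Origin: about the middle, underside. To be left where they lie.
Things that resemble listed ones, but are neither listed nor needed, are in the scene too. What is shaped like the loupe_flat but orange or pink is not meant.

How it is judged:
By the outcome, as a careful person would: the job done as asked, in the order asked, and still so for the second after the job is handed in, with the robot touching nothing.
It also fails if it takes over 96 s, if anything falls off the work surface, if the arm or the gripper's body presses on something with over 40 N, if the wrist force passes 120 N, or if a joint passes its speed limit or range.

## Working session

There is one attempt and no reset: what is moved stays moved. The work goes in short steps, Python scripts to look and compute and a tool call to move; the robot and the scene stay as the last step left them, time stands still between calls to the robot, and variables do not carry over. Pictures are saved under pics/ and viewed, at most 14 in all, crops included, and the job is handed in when it is done.

Besides the shell and the picture viewer there is one more tool, called after ">>>" by a JSON object that holds its "op" and its "data", one argument or row to a line. send_rows: Moves the arm, as the interface text tells. Its arguments: {"type":"object","properties":{"delta_pos":{"type":"array","items":{"type":"array","items":{"type":"number"}}},"angular":{"type":"array","items":{"type":"array","items":{"type":"number"}}},"claw":{"type":"array","items":{"type":"number"}}},"required":["delta_pos","angular","claw"]}

```bash
mkdir -p pics; ls
python3 - <<'E'
from cell import *
import cv2,numpy as np
for n in("top","side"):
    d=get_image(n);cv2.imwrite(f"pics/{n}0.png",d["color"]);print(n,np.round(d["intrinsics"],1).tolist(),np.round(d["pose"],3).tolist())
s=get_state();print(s["clock"],s["eef_pos"],s["orientation"],s["finger_gap"])
E
```

```text
pics
top [[381.4, 0.0, 281.8], [0.0, 381.4, 208.2], [0.0, 0.0, 1.0]] [[0.001, -0.998, 0.061, 0.509], [-1.0, -0.002, -0.01, 0.245], [0.01, -0.061, -0.998, 1.004], [0.0, 0.0, 0.0, 1.0]]
side [[408.6, 0.0, 279.9], [0.0, 408.6, 209.6], [0.0, 0.0, 1.0]] [[0.987, -0.114, 0.114, 0.44], [-0.16, -0.636, 0.755, -0.488], [-0.013, -0.764, -0.646, 0.643], [0.0, 0.0, 0.0, 1.0]]
0.1 [0.2787524  0.5588073  0.23553752] [[-8.94800924e-01  4.46464335e-01 -9.50365573e-04]
 [ 4.46465304e-01  8.94799741e-01 -1.46839272e-03]
 [ 1.94801889e-04 -1.73822442e-03 -9.99998470e-01]] 0.08714187796548996
```

View pics/top0.png

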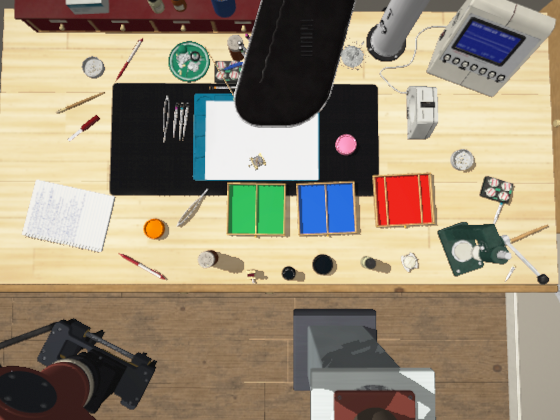

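View pics/side0.png

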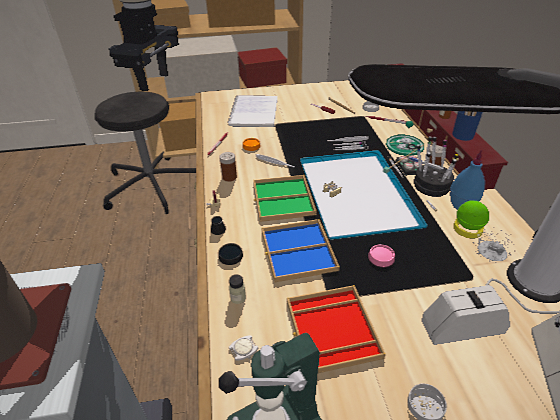

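Run:
```python
import cv2,numpy as np
t=cv2.imread("pics/top0.png");s=cv2.imread("pics/side0.png")
cv2.imwrite("pics/a.png",cv2.resize(t[175:295,180:440],None,fx=3,fy=3,interpolation=cv2.INTER_CUBIC))
cv2.imwrite("pics/b.png",cv2.resize(s[140:370,195:395],None,fx=2.6,fy=2.6,interpolation=cv2.INTER_CUBIC))
```

```text
(no output)
```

View pics/a.png

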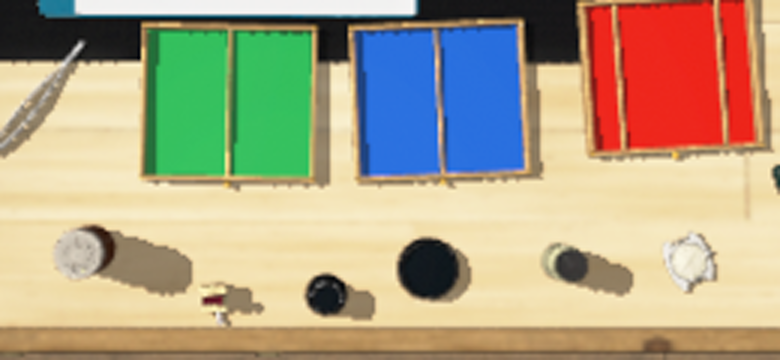

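View pics/b.png

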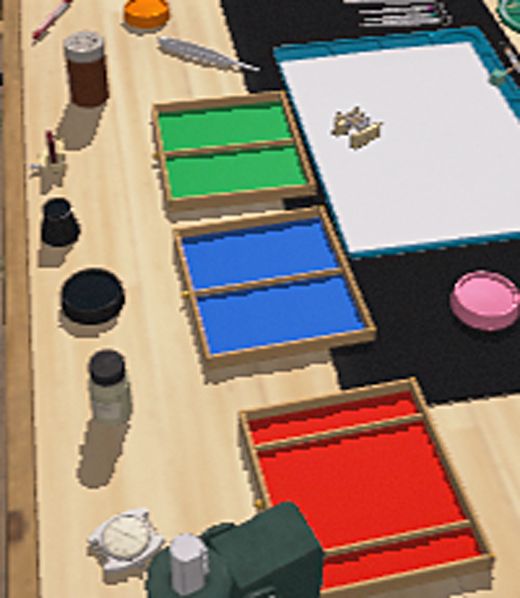

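```bash
cat > h.py <<'E'
from cell import *
import cv2,numpy as np
def ray(d,uv,z):
    K,P=d["intrinsics"],d["pose"]
    v=P[:3,:3]@np.linalg.solve(K,[uv[0],uv[1],1.]); o=P[:3,3]
    return (o+v*(z-o[2])/v[2])[:2]
def blobs(mask,amin):
    return [c for c in cv2.findContours(mask.astype(np.uint8),cv2.RETR_EXTERNAL,cv2.CHAIN_APPROX_NONE)[0] if cv2.contourArea(c)>amin]
def go(p):  # world point -> tool shift mm
    s=get_state(); return np.round(s["orientation"].T@(np.array(p)-s["eef_pos"])*1000,1)
def st():
    s=get_state();R=s["orientation"]
    print("t",round(s["clock"],2),"p",np.round(s["eef_pos"]*1000,1),"yaw_y",round(np.degrees(np.arctan2(R[1,1],R[0,1])),2),"z",np.round(R[:,2],3),"gap",round(s["finger_gap"]*1000,1),"g",round(float(np.max(s["grasp_force"])),1),"F",np.round(s["contact_force"],1),"q",np.round(s["qpos"],0))
E
python3 - <<'E'
from h import *
for n in("top","side"):
    d=get_image(n);im=d["color"];B,G,R=[im[...,i].astype(int) for i in range(3)]
    for c,m in(("green",(G>B+50)&(G>R+70)),("blue",(B>R+100)&(B>G+60)),("red",(R>G+120)&(R>B+120))):
        m=cv2.morphologyEx(m.astype(np.uint8),cv2.MORPH_CLOSE,np.ones((7,7)))
        k=max(blobs(m,1500),key=cv2.contourArea);pts=np.array([ray(d,p[0],.004) for p in k],np.float32)
        r=cv2.minAreaRect((pts*1000));print(n,c,np.round(r[0],1),np.round(r[1],1),round(r[2],1))
    # dark/ object blobs in the front strip of the table, found as "not wood"
    H=cv2.cvtColor(im,cv2.COLOR_BGR2HSV).astype(int)
    for lab,m in(("dark",H[...,2]<70),("grey",(H[...,1]<45)&(H[...,2]>90))):
        for k in blobs(m,25):
            x,y,w,h=cv2.boundingRect(k);p=ray(d,(x+w/2,y+h/2),0.02)
            if .34<p[0]<.47 and -.25<p[1]<.5 and w<60: 
                ctr,ax,_=cv2.minAreaRect(k);print(n,lab,(x,y,w,h),np.round(ctr,1),np.round(p*1000))
E
```

```text
top green [568.3 302.3] [126.2 139.6] 0.1
top blue [571.1 117.7] [125.6 136.9] 2.4
top red [594.  -86.1] [126.5 136.2] 3.3
top dark (283, 267, 13, 13) [289. 273.] [402. 216.]
top dark (366, 259, 9, 10) [370.  263.5] [426.   8.]
top dark (313, 255, 20, 19) [322.5 264. ] [425. 130.]
top grey (401, 252, 17, 20) [409.3 261.5] [431. -93.]
top grey (198, 252, 17, 16) [206.  259.5] [436. 428.]
top grey (451, 240, 34, 25) [466.9 251.6] [ 456. -244.]Traceback (most recent call last):
  File "<stdin>", line 6, in <module>
ValueError: max() iterable argument is empty
```

Run:
```python
from h import *
T=get_image("top");S=get_image("side")
for n,t,s,z in(("brown",(206.7,259.5),(227.3,156.5),.069),("vial",(370.3,263.3),(235.8,279.6),.054),("flat",(322.7,264),(230.8,252.3),.015),("cone",(288.8,273),(217.3,220),.03),("watch",(409.5,261.5),(243.8,346.9),.009)):
    print(n,np.round(ray(T,t,z)*1000),np.round(ray(S,s,z)*1000))
st(); print(go([.43,.42,.237]))
t=cv2.resize(T["color"][245:280,390:430],None,fx=14,fy=14,interpolation=cv2.INTER_CUBIC)
s=cv2.resize(S["color"][330:370,222:265],None,fx=8,fy=12,interpolation=cv2.INTER_CUBIC)
h=max(len(t),len(s));cv2.imwrite("pics/w.png",np.hstack([cv2.copyMakeBorder(i,0,h-len(i),0,0,0) for i in(t[:,:450],s)]))
```

```text
brown [441. 419.] [442. 417.]
vial [431.  17.] [431.  16.]
flat [426. 130.] [425. 126.]
cone [404. 218.] [403. 218.]
watch [432. -96.] [432. -97.]
t 0.3 p [278.9 559.1 236.1] yaw_y 63.49 z [-0.    -0.001 -1.   ] gap 86.9 g 0.0 F [0.7 0.3 0.8] q [56. 13. 87. -0. 80. -7.]
[-197.3  -57.    -0.9]
```

View pics/w.png

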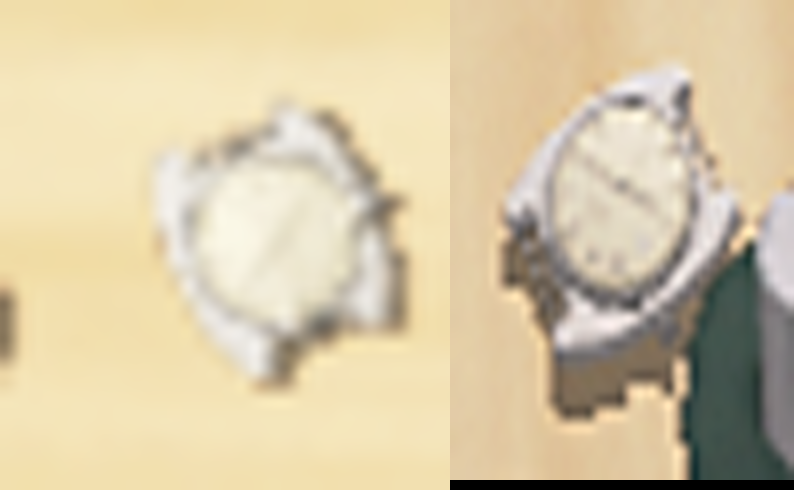

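>>> {"op": "send_rows", "data": {
  "delta_pos": [
    [-40, -10, 18],
    [-80, -20, 36],
    [-120, -30, 54],
    [-160, -40, 72],
    [-195, -50, 90]
  ],
  "angular": [
    [0, 0, 0.12],
    [0, 0, 0.24],
    [0, 0, 0.36],
    [0, 0, 0.48],
    [0, 0, 0.6]
  ],
  "claw": [87, 87, 87, 87, 87]
}}

```text
clock: 0.72
eef_pos: [0.4243, 0.4338, 0.1516]
orientation: [[-0.482, 0.876, 0.001], [0.876, 0.482, 0.001], [0.0, 0.001, -1.0]]
contact_force: [1.3, -0.0, -0.3]
finger_gap: 0.0872
grasp_force: 0.0
```

>>> {"op": "send_rows", "data": {
  "delta_pos": [
    [0, 0, 0],
    [0, 0, 0],
    [0, 0, 0],
    [0, 0, 0],
    [0, 0, 0]
  ],
  "angular": [
    [0, 0, 0.12],
    [0, 0, 0.24],
    [0, 0, 0.36],
    [0, 0, 0.48],
    [0, 0, 0.508]
  ],
  "claw": [87, 87, 87, 87, 87]
}}

```text
clock: 1.13
eef_pos: [0.4232, 0.4346, 0.1517]
orientation: [[0.007, 1.0, -0.0], [1.0, -0.007, -0.0], [-0.0, -0.0, -1.0]]
contact_force: [0.3, -0.7, -0.4]
finger_gap: 0.0868
grasp_force: 0.0
```

```bash
python3 -c "
from h import *
st();print(go([.441,.418,.045]))"
```

```text
t 1.13 p [423.2 434.6 151.7] yaw_y -0.39 z [-0. -0. -1.] gap 86.8 g 0.0 F [ 0.3 -0.7 -0.4] q [38. 14. 95.  0. 71. 39.]
[-16.5  17.9 106.7]
```

>>> {"op": "send_rows", "data": {
  "delta_pos": [
    [-16.5, 18, 15],
    [-16.5, 18, 50],
    [-16.5, 18, 85],
    [-16.5, 18, 112],
    [-16.5, 18, 121.7]
  ],
  "angular": [
    [0, 0, -0.007],
    [0, 0, -0.007],
    [0, 0, -0.007],
    [0, 0, -0.007],
    [0, 0, -0.007]
  ],
  "claw": [87, 87, 87, 87, 87]
}}

```text
clock: 1.55
eef_pos: [0.4382, 0.416, 0.0252]
orientation: [[-0.007, 1.0, -0.006], [1.0, 0.007, -0.004], [-0.004, -0.006, -1.0]]
contact_force: [-1.2, -0.4, -0.1]
finger_gap: 0.0868
grasp_force: 0.0
```

>>> {"op": "send_rows", "data": {
  "delta_pos": [
    [0, 0, 0],
    [0, 0, 0],
    [0, 0, 0],
    [0, 0, 0],
    [0, 0, 0]
  ],
  "angular": [
    [0, 0, 0],
    [0, 0, 0],
    [0, 0, 0],
    [0, 0, 0],
    [0, 0, 0]
  ],
  "claw": [60, 45, 38, 36, 36]
}}

```text
clock: 1.97
eef_pos: [0.4423, 0.4194, 0.0324]
orientation: [[-0.007, 1.0, 0.003], [1.0, 0.007, 0.002], [0.002, 0.003, -1.0]]
contact_force: [0.0, -0.4, -0.3]
finger_gap: 0.0615
grasp_force: 0.0
```

>>> {"op": "send_rows", "data": {
  "delta_pos": [
    [0, 0, 0],
    [0, 0, 0],
    [0, 0, 0],
    [0, 0, 0],
    [0, 0, 0]
  ],
  "angular": [
    [0, 0, 0],
    [0, 0, 0],
    [0, 0, 0],
    [0, 0, 0],
    [0, 0, 0]
  ],
  "claw": [36, 36, 36, 36, 36]
}}

```text
clock: 2.38
eef_pos: [0.441, 0.4185, 0.0305]
orientation: [[-0.007, 1.0, 0.0], [1.0, 0.007, 0.0], [0.0, 0.0, -1.0]]
contact_force: [-1.7, -1.1, 2.4]
finger_gap: 0.0403
grasp_force: 30.0
```

```bash
python3 -c "
from h import *
st();print(go([.568,.339,.1]))
cv2.imwrite('pics/c.png',cv2.resize(get_image('side')['color'][100:300,180:380],None,fx=3,fy=3))"
```

```text
t 2.38 p [441.  418.5  30.5] yaw_y 0.4 z [ 0.  0. -1.] gap 40.3 g 30.0 F [-1.7 -1.1  2.4] q [36. 23. 98.  0. 59. 36.]
[-80.3 126.4 -69.5]
```

View pics/c.png

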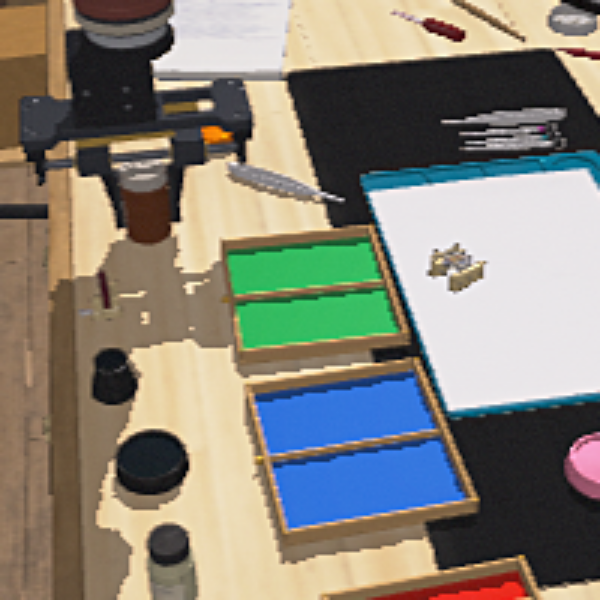

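>>> {"op": "send_rows", "data": {
  "delta_pos": [
    [0, 0, -4],
    [0, 0, -14],
    [0, 0, -28],
    [0, 0, -42],
    [0, 0, -50]
  ],
  "angular": [
    [0, 0, 0],
    [0, 0, 0],
    [0, 0, 0],
    [0, 0, 0],
    [0, 0, 0]
  ],
  "claw": [36, 36, 36, 36, 36]
}}

```text
clock: 2.85
eef_pos: [0.4423, 0.4192, 0.0834]
orientation: [[-0.007, 1.0, 0.003], [1.0, 0.007, 0.002], [0.002, 0.003, -1.0]]
contact_force: [0.4, -0.3, -0.6]
finger_gap: 0.0405
grasp_force: 30.0
```

>>> {"op": "send_rows", "data": {
  "delta_pos": [
    [-8, 13, 0],
    [-24, 38, 0],
    [-44, 70, 0],
    [-60, 96, 0],
    [-72, 115, 0]
  ],
  "angular": [
    [0, 0, 0],
    [0, 0, 0],
    [0, 0, 0],
    [0, 0, 0],
    [0, 0, 0]
  ],
  "claw": [36, 36, 36, 36, 36]
}}

```text
clock: 3.27
eef_pos: [0.5596, 0.3449, 0.0807]
orientation: [[-0.006, 1.0, 0.002], [1.0, 0.006, -0.0], [-0.0, 0.002, -1.0]]
contact_force: [0.3, 0.5, -0.6]
finger_gap: 0.041
grasp_force: 30.0
```

>>> {"op": "send_rows", "data": {
  "delta_pos": [
    [-8, 12, 0],
    [-8, 12, 8],
    [-8, 12, 20],
    [-8, 12, 30],
    [-8, 12, 37]
  ],
  "angular": [
    [0, 0, 0],
    [0, 0, 0],
    [0, 0, 0],
    [0, 0, 0],
    [0, 0, 0]
  ],
  "claw": [36, 36, 36, 36, 36]
}}

```text
clock: 3.68
eef_pos: [0.5659, 0.3394, 0.0403]
orientation: [[-0.008, 1.0, -0.004], [1.0, 0.008, -0.001], [-0.001, -0.004, -1.0]]
contact_force: [0.0, 0.2, -0.7]
finger_gap: 0.0406
grasp_force: 30.0
```

>>> {"op": "send_rows", "data": {
  "delta_pos": [
    [0, 0, 2],
    [0, 0, 4],
    [0, 0, 6],
    [0, 0, 7.5],
    [0, 0, 8.5]
  ],
  "angular": [
    [0, 0, 0],
    [0, 0, 0],
    [0, 0, 0],
    [0, 0, 0],
    [0, 0, 0]
  ],
  "claw": [36, 36, 36, 36, 36]
}}

```text
clock: 4.1
eef_pos: [0.5687, 0.3396, 0.035]
orientation: [[-0.007, 1.0, 0.001], [1.0, 0.007, 0.0], [0.0, 0.001, -1.0]]
contact_force: [-1.1, 0.3, -1.0]
finger_gap: 0.0406
grasp_force: 30.0
```

```bash
python3 -c "
from h import *
st()
cv2.imwrite('pics/d.png',cv2.resize(get_image('side')['color'][100:300,180:380],None,fx=3,fy=3))"
```

```text
t 4.1 p [568.7 339.6  35. ] yaw_y 0.43 z [ 0.001  0.    -1.   ] gap 40.6 g 30.0 F [-1.1  0.3 -1. ] q [24. 29. 89.  0. 62. 24.]
```

View pics/d.png

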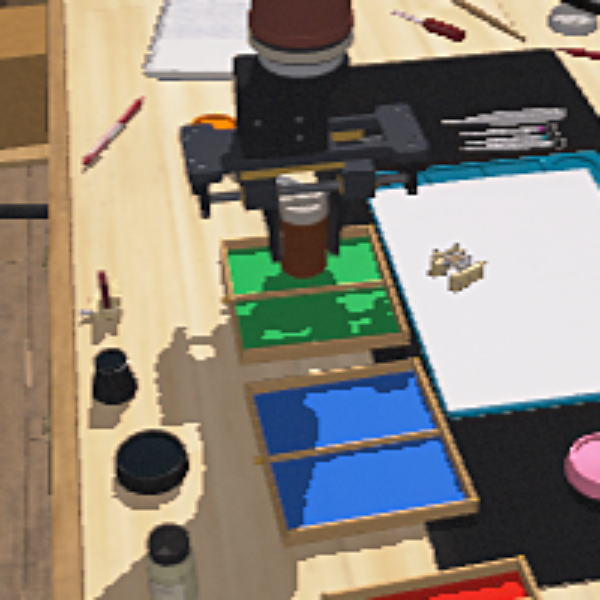

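>>> {"op": "send_rows", "data": {
  "delta_pos": [
    [0, 0, 0.3],
    [0, 0, 0.6],
    [0, 0, 0.9],
    [0, 0, 1],
    [0, 0, 1]
  ],
  "angular": [
    [0, 0, 0],
    [0, 0, 0],
    [0, 0, 0],
    [0, 0, 0],
    [0, 0, 0]
  ],
  "claw": [36, 36, 36, 36, 36]
}}

```text
clock: 4.57
eef_pos: [0.5688, 0.3394, 0.0345]
orientation: [[-0.007, 1.0, 0.001], [1.0, 0.007, 0.0], [0.0, 0.001, -1.0]]
contact_force: [-1.8, -1.3, 5.8]
finger_gap: 0.0408
grasp_force: 30.0
```

>>> {"op": "send_rows", "data": {
  "delta_pos": [
    [0, 0, -0.3],
    [0, 0, -0.3],
    [0, 0, -0.3],
    [0, 0, -0.3],
    [0, 0, -0.3]
  ],
  "angular": [
    [0, 0, 0],
    [0, 0, 0],
    [0, 0, 0],
    [0, 0, 0],
    [0, 0, 0]
  ],
  "claw": [46, 54, 62, 70, 72]
}}

```text
clock: 4.98
eef_pos: [0.5684, 0.3391, 0.0336]
orientation: [[-0.007, 1.0, -0.0], [1.0, 0.007, -0.0], [-0.0, -0.0, -1.0]]
contact_force: [1.0, 0.0, -0.0]
finger_gap: 0.065
grasp_force: 0.0
```

>>> {"op": "send_rows", "data": {
  "delta_pos": [
    [0, 0, 0],
    [0, 0, -15],
    [0, 0, -40],
    [0, 0, -65],
    [0, 0, -80]
  ],
  "angular": [
    [0, 0, 0],
    [0, 0, 0],
    [0, 0, 0],
    [0, 0, 0],
    [0, 0, 0]
  ],
  "claw": [76, 76, 76, 76, 76]
}}

```text
clock: 5.4
eef_pos: [0.57, 0.3399, 0.1181]
orientation: [[-0.007, 1.0, 0.004], [1.0, 0.007, 0.002], [0.002, 0.004, -1.0]]
contact_force: [0.9, 0.2, 0.7]
finger_gap: 0.0759
grasp_force: 0.0
```

>>> {"op": "send_rows", "data": {
  "delta_pos": [
    [-20, -9, 0],
    [-50, -22, 0],
    [-85, -37, 0],
    [-120, -52, 0],
    [-155, -67, 0]
  ],
  "angular": [
    [0, 0, 0],
    [0, 0, 0],
    [0, 0, 0],
    [0, 0, 0],
    [0, 0, 0]
  ],
  "claw": [76, 76, 76, 76, 76]
}}

```text
clock: 5.82
eef_pos: [0.502, 0.1826, 0.1146]
orientation: [[-0.008, 1.0, 0.001], [1.0, 0.008, 0.0], [0.0, 0.001, -1.0]]
contact_force: [1.1, 0.3, 1.5]
finger_gap: 0.0761
grasp_force: 0.0
```

>>> {"op": "send_rows", "data": {
  "delta_pos": [
    [-35, -15, 0],
    [-70, -30, 0],
    [-105, -45, 0],
    [-140, -60, 0],
    [-160, -69, 0]
  ],
  "angular": [
    [0, 0, 0],
    [0, 0, 0],
    [0, 0, 0],
    [0, 0, 0],
    [0, 0, 0]
  ],
  "claw": [76, 76, 76, 76, 76]
}}

```text
clock: 6.23
eef_pos: [0.4334, 0.0208, 0.1145]
orientation: [[-0.006, 1.0, 0.0], [1.0, 0.006, -0.001], [-0.001, 0.0, -1.0]]
contact_force: [-1.0, -1.4, 0.2]
finger_gap: 0.076
grasp_force: 0.0
```

>>> {"op": "send_rows", "data": {
  "delta_pos": [
    [-7, -2, 0],
    [-7, -2, 0],
    [-7, -2, 0],
    [-7, -2, 0],
    [-7, -2, 0]
  ],
  "angular": [
    [0, 0, 0],
    [0, 0, 0],
    [0, 0, 0],
    [0, 0, 0],
    [0, 0, 0]
  ],
  "claw": [70, 70, 70, 70, 70]
}}

```text
clock: 6.65
eef_pos: [0.4334, 0.0173, 0.1141]
orientation: [[-0.009, 1.0, 0.0], [1.0, 0.009, 0.0], [0.0, 0.0, -1.0]]
contact_force: [-0.6, 0.1, -0.1]
finger_gap: 0.07
grasp_force: 0.0
```

```bash
python3 -c "
from h import *
st();print(go([.431,.0165,.022]))
cv2.imwrite('pics/e.png',cv2.resize(get_image('side')['color'][100:350,180:400],None,fx=2.4,fy=2.4))"
```

```text
t 6.65 p [433.4  17.3 114.1] yaw_y 0.49 z [ 0.  0. -1.] gap 70.0 g 0.0 F [-0.6  0.1 -0.1] q [ -8.  -7. 122.   0.  65.  -9.]
[-0.8 -2.4 92.1]
```

View pics/e.png

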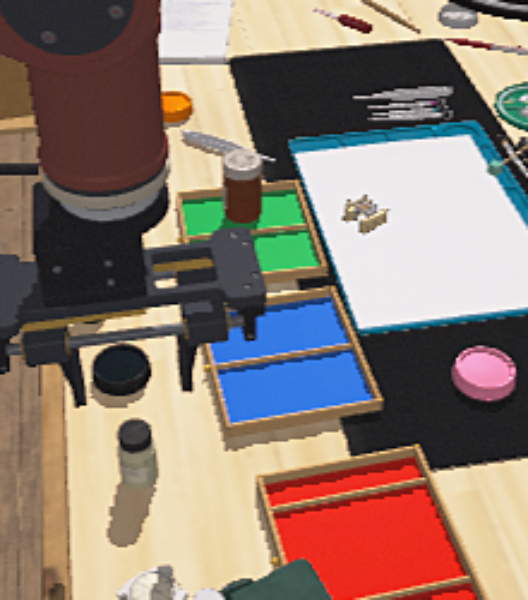

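>>> {"op": "send_rows", "data": {
  "delta_pos": [
    [-1, -2.5, 12],
    [-1, -2.5, 36],
    [-1, -2.5, 60],
    [-1, -2.5, 80],
    [-1, -2.5, 90]
  ],
  "angular": [
    [0, 0, 0],
    [0, 0, 0],
    [0, 0, 0],
    [0, 0, 0],
    [0, 0, 0]
  ],
  "claw": [70, 70, 70, 70, 60]
}}

```text
clock: 7.12
eef_pos: [0.4286, 0.0163, 0.0214]
orientation: [[-0.008, 1.0, -0.004], [1.0, 0.008, 0.001], [0.001, -0.004, -1.0]]
contact_force: [-1.0, -0.2, -0.3]
finger_gap: 0.0679
grasp_force: 0.0
```

>>> {"op": "send_rows", "data": {
  "delta_pos": [
    [0, 0, 2],
    [0, 0, 4],
    [0, 0, 4],
    [0, 0, 4],
    [0, 0, 4]
  ],
  "angular": [
    [0, 0, 0],
    [0, 0, 0],
    [0, 0, 0],
    [0, 0, 0],
    [0, 0, 0]
  ],
  "claw": [52, 42, 34, 26, 26]
}}

```text
clock: 7.53
eef_pos: [0.4314, 0.0151, 0.0211]
orientation: [[-0.007, 1.0, 0.002], [1.0, 0.007, -0.0], [-0.0, 0.002, -1.0]]
contact_force: [0.7, 0.5, -0.5]
finger_gap: 0.038
grasp_force: 0.0
```

>>> {"op": "send_rows", "data": {
  "delta_pos": [
    [0, 0, 0],
    [0, 0, 0],
    [0, 0, 0],
    [0, 0, 0],
    [0, 0, 0]
  ],
  "angular": [
    [0, 0, 0],
    [0, 0, 0],
    [0, 0, 0],
    [0, 0, 0],
    [0, 0, 0]
  ],
  "claw": [26, 26, 26, 26, 26]
}}

```text
clock: 7.95
eef_pos: [0.4311, 0.0151, 0.0208]
orientation: [[-0.007, 1.0, 0.001], [1.0, 0.007, -0.0], [-0.0, 0.001, -1.0]]
contact_force: [-0.9, 0.5, 5.7]
finger_gap: 0.0303
grasp_force: 30.0
```

```bash
python3 -c "
from h import *
st();print(go([.568,.265,.07]))"
```

```text
t 7.95 p [431.1  15.1  20.8] yaw_y 0.4 z [ 0.001 -0.    -1.   ] gap 30.3 g 30.0 F [-0.9  0.5  5.7] q [ -8.   3. 125.   0.  53.  -9.]
[249.  138.7 -49.1]
```

>>> {"op": "send_rows", "data": {
  "delta_pos": [
    [0, 0, -4],
    [0, 0, -16],
    [0, 0, -32],
    [0, 0, -44],
    [0, 0, -50]
  ],
  "angular": [
    [0, 0, 0],
    [0, 0, 0],
    [0, 0, 0],
    [0, 0, 0],
    [0, 0, 0]
  ],
  "claw": [26, 26, 26, 26, 26]
}}

```text
clock: 8.37
eef_pos: [0.4311, 0.0151, 0.0715]
orientation: [[-0.007, 1.0, 0.002], [1.0, 0.007, -0.0], [-0.0, 0.002, -1.0]]
contact_force: [0.2, 0.0, 0.1]
finger_gap: 0.0301
grasp_force: 30.0
```

>>> {"op": "send_rows", "data": {
  "delta_pos": [
    [10, 6, 0],
    [35, 20, 0],
    [65, 36, 0],
    [97, 54, 0],
    [129, 72, 0]
  ],
  "angular": [
    [0, 0, 0],
    [0, 0, 0],
    [0, 0, 0],
    [0, 0, 0],
    [0, 0, 0]
  ],
  "claw": [26, 26, 26, 26, 26]
}}

```text
clock: 8.78
eef_pos: [0.5017, 0.1459, 0.0696]
orientation: [[-0.006, 1.0, -0.0], [1.0, 0.006, -0.0], [-0.0, -0.0, -1.0]]
contact_force: [0.9, -0.3, -0.6]
finger_gap: 0.0298
grasp_force: 30.0
```

>>> {"op": "send_rows", "data": {
  "delta_pos": [
    [32, 17, 0],
    [62, 35, 0],
    [90, 50, 0],
    [110, 61, 0],
    [120, 67, 0]
  ],
  "angular": [
    [0, 0, 0],
    [0, 0, 0],
    [0, 0, 0],
    [0, 0, 0],
    [0, 0, 0]
  ],
  "claw": [26, 26, 26, 26, 26]
}}

```text
clock: 9.2
eef_pos: [0.5683, 0.2679, 0.0695]
orientation: [[-0.009, 1.0, 0.0], [1.0, 0.009, 0.001], [0.001, 0.0, -1.0]]
contact_force: [-0.2, -0.4, 0.1]
finger_gap: 0.0302
grasp_force: 30.0
```

>>> {"op": "send_rows", "data": {
  "delta_pos": [
    [0, 0, 0],
    [0, 0, 8],
    [0, 0, 20],
    [0, 0, 32],
    [0, 0, 38]
  ],
  "angular": [
    [0, 0, 0],
    [0, 0, 0],
    [0, 0, 0],
    [0, 0, 0],
    [0, 0, 0]
  ],
  "claw": [26, 26, 26, 26, 26]
}}

```text
clock: 9.62
eef_pos: [0.5654, 0.2636, 0.0287]
orientation: [[-0.006, 1.0, -0.004], [1.0, 0.006, -0.001], [-0.001, -0.004, -1.0]]
contact_force: [-0.4, -0.0, 0.3]
finger_gap: 0.03
grasp_force: 30.0
```

>>> {"op": "send_rows", "data": {
  "delta_pos": [
    [0, 0, 2],
    [0, 0, 4],
    [0, 0, 5.5],
    [0, 0, 6.5],
    [0, 0, 7.5]
  ],
  "angular": [
    [0, 0, 0],
    [0, 0, 0],
    [0, 0, 0],
    [0, 0, 0],
    [0, 0, 0]
  ],
  "claw": [26, 26, 26, 26, 26]
}}

```text
clock: 10.03
eef_pos: [0.5681, 0.2653, 0.0249]
orientation: [[-0.007, 1.0, 0.001], [1.0, 0.007, 0.0], [0.0, 0.001, -1.0]]
contact_force: [0.7, -0.1, 0.3]
finger_gap: 0.0302
grasp_force: 30.0
```

>>> {"op": "send_rows", "data": {
  "delta_pos": [
    [0, 0, 0.3],
    [0, 0, 0.6],
    [0, 0, 0.6],
    [0, 0, 0.6],
    [0, 0, 0.6]
  ],
  "angular": [
    [0, 0, 0],
    [0, 0, 0],
    [0, 0, 0],
    [0, 0, 0],
    [0, 0, 0]
  ],
  "claw": [26, 26, 26, 26, 26]
}}

```text
clock: 10.45
eef_pos: [0.5681, 0.2653, 0.0248]
orientation: [[-0.007, 1.0, 0.001], [1.0, 0.007, 0.0], [0.0, 0.001, -1.0]]
contact_force: [-1.1, -1.4, 5.6]
finger_gap: 0.0301
grasp_force: 30.0
```

>>> {"op": "send_rows", "data": {
  "delta_pos": [
    [0, 0, -0.3],
    [0, 0, -0.3],
    [0, 0, -0.3],
    [0, 0, -0.3],
    [0, 0, -0.3]
  ],
  "angular": [
    [0, 0, 0],
    [0, 0, 0],
    [0, 0, 0],
    [0, 0, 0],
    [0, 0, 0]
  ],
  "claw": [36, 44, 52, 60, 64]
}}

```text
clock: 10.87
eef_pos: [0.5674, 0.2652, 0.0239]
orientation: [[-0.007, 1.0, -0.0], [1.0, 0.007, -0.0], [-0.0, -0.0, -1.0]]
contact_force: [-0.2, -0.2, 0.5]
finger_gap: 0.0548
grasp_force: 0.0
```

>>> {"op": "send_rows", "data": {
  "delta_pos": [
    [0, 0, 0],
    [0, 0, -15],
    [0, 0, -40],
    [0, 0, -65],
    [0, 0, -80]
  ],
  "angular": [
    [0, 0, 0],
    [0, 0, 0],
    [0, 0, 0],
    [0, 0, 0],
    [0, 0, 0]
  ],
  "claw": [68, 76, 84, 86, 86]
}}

```text
clock: 11.28
eef_pos: [0.5687, 0.2656, 0.1068]
orientation: [[-0.007, 1.0, 0.003], [1.0, 0.007, 0.001], [0.001, 0.003, -1.0]]
contact_force: [0.8, 0.2, -0.2]
finger_gap: 0.0834
grasp_force: 0.0
```

>>> {"op": "send_rows", "data": {
  "delta_pos": [
    [-15, -16, 0],
    [-40, -41, 0],
    [-68, -70, 0],
    [-95, -98, 0],
    [-120, -124, 0]
  ],
  "angular": [
    [0, 0, 0],
    [0, 0, 0],
    [0, 0, 0],
    [0, 0, 0],
    [0, 0, 0]
  ],
  "claw": [86, 86, 86, 86, 86]
}}

```text
clock: 11.7
eef_pos: [0.4426, 0.1432, 0.1037]
orientation: [[-0.007, 1.0, -0.001], [1.0, 0.007, -0.0], [-0.0, -0.001, -1.0]]
contact_force: [-0.1, -0.0, 1.3]
finger_gap: 0.086
grasp_force: 0.0
```

>>> {"op": "send_rows", "data": {
  "delta_pos": [
    [-18, -18, 0],
    [-18, -18, 0],
    [-18, -18, 10],
    [-18, -18, 20],
    [-18, -18, 25]
  ],
  "angular": [
    [0, 0, 0],
    [0, 0, 0],
    [0, 0, 0],
    [0, 0, 0],
    [0, 0, 0]
  ],
  "claw": [86, 86, 86, 86, 86]
}}

```text
clock: 12.12
eef_pos: [0.4266, 0.1266, 0.0777]
orientation: [[-0.007, 1.0, -0.001], [1.0, 0.007, 0.0], [0.0, -0.001, -1.0]]
contact_force: [-0.3, 0.2, -0.6]
finger_gap: 0.0861
grasp_force: 0.0
```

```bash
python3 -c "
from h import *
st();print(go([.426,.129,.017]))
cv2.imwrite('pics/f.png',cv2.resize(get_image('side')['color'][100:350,180:400],None,fx=2.4,fy=2.4))"
```

```text
t 12.12 p [426.6 126.6  77.7] yaw_y 0.42 z [-0.001  0.    -1.   ] gap 86.1 g 0.0 F [-0.3  0.2 -0.6] q [  6.  -2. 121.   0.  60.   6.]
[ 2.4 -0.6 60.7]
```

View pics/f.png

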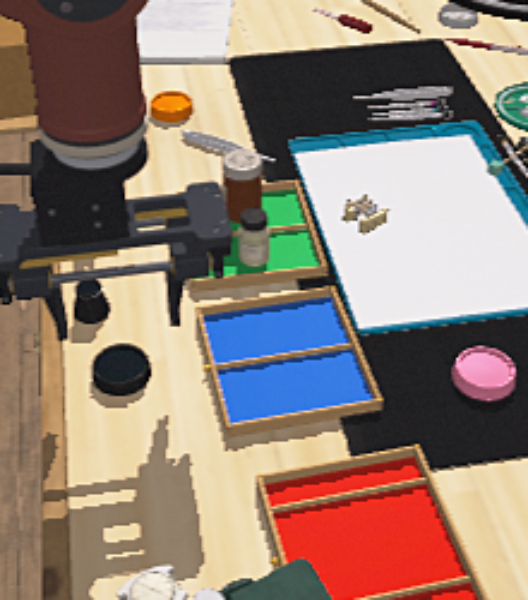

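>>> {"op": "send_rows", "data": {
  "delta_pos": [
    [2, 0, 10],
    [2, 0, 25],
    [2, 0, 38],
    [2, 0, 46],
    [2, 0, 50]
  ],
  "angular": [
    [0, 0, 0],
    [0, 0, 0],
    [0, 0, 0],
    [0, 0, 0],
    [0, 0, 0]
  ],
  "claw": [86, 86, 86, 86, 86]
}}

```text
clock: 12.58
eef_pos: [0.4256, 0.1285, 0.0273]
orientation: [[-0.008, 1.0, -0.003], [1.0, 0.008, -0.0], [-0.0, -0.003, -1.0]]
contact_force: [-0.3, -0.0, -0.2]
finger_gap: 0.0863
grasp_force: 0.0
```

>>> {"op": "send_rows", "data": {
  "delta_pos": [
    [0, 0, 2],
    [0, 0, 4],
    [0, 0, 6],
    [0, 0, 8],
    [0, 0, 9.5]
  ],
  "angular": [
    [0, 0, 0],
    [0, 0, 0],
    [0, 0, 0],
    [0, 0, 0],
    [0, 0, 0]
  ],
  "claw": [86, 80, 75, 70, 65]
}}

```text
clock: 13.0
eef_pos: [0.427, 0.1283, 0.0199]
orientation: [[-0.007, 1.0, 0.001], [1.0, 0.007, 0.0], [0.0, 0.001, -1.0]]
contact_force: [0.7, 0.8, 0.2]
finger_gap: 0.0699
grasp_force: 0.0
```

```bash
python3 -c "
from h import *
st()"
```

```text
t 13.0 p [427.  128.3  19.9] yaw_y 0.4 z [ 0.001  0.    -1.   ] gap 69.9 g 0.0 F [0.7 0.8 0.2] q [  7.   5. 122.  -0.  53.   6.]
```

>>> {"op": "send_rows", "data": {
  "delta_pos": [
    [0, 0, 1],
    [0, 0, 2],
    [0, 0, 2.5],
    [0, 0, 2.5],
    [0, 0, 2.5]
  ],
  "angular": [
    [0, 0, 0],
    [0, 0, 0],
    [0, 0, 0],
    [0, 0, 0],
    [0, 0, 0]
  ],
  "claw": [62, 60, 56, 50, 49]
}}

```text
clock: 13.42
eef_pos: [0.4265, 0.1282, 0.0172]
orientation: [[-0.007, 1.0, -0.0], [1.0, 0.007, 0.0], [0.0, -0.0, -1.0]]
contact_force: [-0.3, 0.4, -0.4]
finger_gap: 0.0517
grasp_force: 22.3
```

>>> {"op": "send_rows", "data": {
  "delta_pos": [
    [0, 0, 0],
    [0, 0, 0],
    [0, 0, 0],
    [0, 0, 0],
    [0, 0, 0]
  ],
  "angular": [
    [0, 0, 0],
    [0, 0, 0],
    [0, 0, 0],
    [0, 0, 0],
    [0, 0, 0]
  ],
  "claw": [49, 49, 49, 49, 49]
}}

```text
clock: 13.83
eef_pos: [0.4266, 0.1282, 0.0171]
orientation: [[-0.007, 1.0, 0.0], [1.0, 0.007, -0.0], [-0.0, 0.0, -1.0]]
contact_force: [-0.5, 0.4, -0.9]
finger_gap: 0.0515
grasp_force: 30.0
```

```bash
python3 -c "
from h import *
st()
a=np.radians(2.4);R=np.array([[np.cos(a),-np.sin(a)],[np.sin(a),np.cos(a)]])
for y in(.037,-.037): print(np.array([.571,.1177])+R@[0,y])"
```

```text
t 13.83 p [426.6 128.2  17.1] yaw_y 0.4 z [ 0. -0. -1.] gap 51.5 g 30.0 F [-0.5  0.4 -0.9] q [  7.   5. 123.  -0.  52.   6.]
[0.5694506  0.15466754]
[0.5725494  0.08073246]
```

>>> {"op": "send_rows", "data": {
  "delta_pos": [
    [0, 0, -3],
    [0, 0, -12],
    [0, 0, -24],
    [0, 0, -32],
    [0, 0, -36]
  ],
  "angular": [
    [0, 0, 0],
    [0, 0, 0],
    [0, 0, 0],
    [0, 0, 0],
    [0, 0, 0]
  ],
  "claw": [49, 49, 49, 49, 49]
}}

```text
clock: 14.25
eef_pos: [0.4277, 0.1284, 0.055]
orientation: [[-0.007, 1.0, 0.003], [1.0, 0.007, 0.0], [0.0, 0.003, -1.0]]
contact_force: [1.5, 0.9, -0.9]
finger_gap: 0.0517
grasp_force: 30.0
```

>>> {"op": "send_rows", "data": {
  "delta_pos": [
    [-5, 15, 0],
    [-15, 45, 0],
    [-26, 80, 0],
    [-36, 110, 0],
    [-43, 132, 0]
  ],
  "angular": [
    [0, 0, 0],
    [0, 0, 0],
    [0, 0, 0],
    [0, 0, 0],
    [0, 0, 0]
  ],
  "claw": [49, 49, 49, 49, 49]
}}

```text
clock: 14.67
eef_pos: [0.5617, 0.0852, 0.0538]
orientation: [[-0.007, 1.0, 0.002], [1.0, 0.007, -0.0], [-0.0, 0.002, -1.0]]
contact_force: [1.3, -1.0, -0.3]
finger_gap: 0.0513
grasp_force: 30.0
```

>>> {"op": "send_rows", "data": {
  "delta_pos": [
    [-4, 14, 0],
    [-4, 14, 4],
    [-4, 14, 10],
    [-4, 14, 18],
    [-4, 14, 23]
  ],
  "angular": [
    [0, 0, 0],
    [0, 0, 0],
    [0, 0, 0],
    [0, 0, 0],
    [0, 0, 0]
  ],
  "claw": [49, 49, 49, 49, 49]
}}

```text
clock: 15.08
eef_pos: [0.5707, 0.0827, 0.0284]
orientation: [[-0.008, 1.0, -0.003], [1.0, 0.008, 0.0], [0.0, -0.003, -1.0]]
contact_force: [-0.6, -0.5, -0.2]
finger_gap: 0.0518
grasp_force: 30.0
```

>>> {"op": "send_rows", "data": {
  "delta_pos": [
    [0, 0, 2],
    [0, 0, 4],
    [0, 0, 5.5],
    [0, 0, 6.5],
    [0, 0, 7.5]
  ],
  "angular": [
    [0, 0, 0],
    [0, 0, 0],
    [0, 0, 0],
    [0, 0, 0],
    [0, 0, 0]
  ],
  "claw": [49, 49, 49, 49, 49]
}}

```text
clock: 15.5
eef_pos: [0.573, 0.0823, 0.0228]
orientation: [[-0.007, 1.0, 0.001], [1.0, 0.007, -0.0], [-0.0, 0.001, -1.0]]
contact_force: [-0.4, 0.6, -1.5]
finger_gap: 0.0515
grasp_force: 30.0
```

```bash
python3 -c "
from h import *
st()
cv2.imwrite('pics/g.png',cv2.resize(get_image('side')['color'][150:350,180:400],None,fx=3,fy=3))"
```

```text
t 15.5 p [573.   82.3  22.8] yaw_y 0.41 z [ 0.001 -0.    -1.   ] gap 51.5 g 30.0 F [-0.4  0.6 -1.5] q [  0.  21. 103.  -0.  57.  -0.]
```

View pics/g.png

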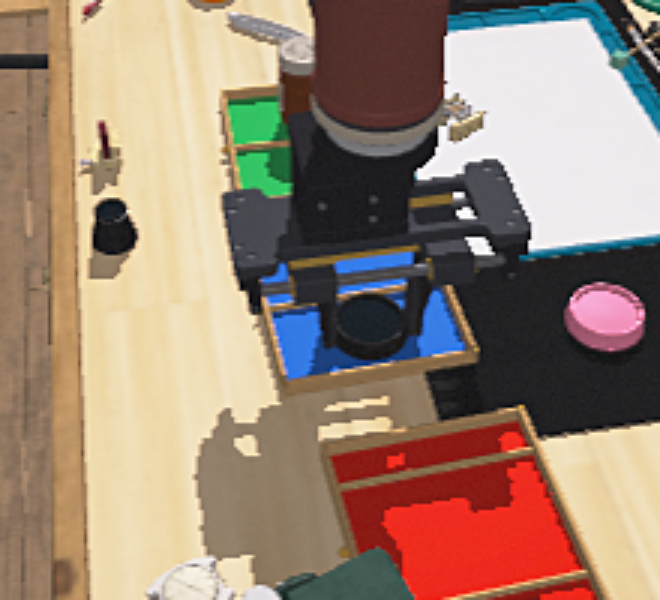

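>>> {"op": "send_rows", "data": {
  "delta_pos": [
    [0, 0, 0.4],
    [0, 0, 0.8],
    [0, 0, 1.0],
    [0, 0, 1.0],
    [0, 0, 1.0]
  ],
  "angular": [
    [0, 0, 0],
    [0, 0, 0],
    [0, 0, 0],
    [0, 0, 0],
    [0, 0, 0]
  ],
  "claw": [49, 49, 49, 49, 49]
}}

```text
clock: 15.97
eef_pos: [0.5729, 0.0822, 0.0217]
orientation: [[-0.007, 1.0, 0.0], [1.0, 0.007, -0.0], [-0.0, 0.0, -1.0]]
contact_force: [0.2, 0.3, -0.5]
finger_gap: 0.0515
grasp_force: 30.0
```

>>> {"op": "send_rows", "data": {
  "delta_pos": [
    [0, 0, 0.3],
    [0, 0, 0.6],
    [0, 0, 0.7],
    [0, 0, 0.7],
    [0, 0, 0.7]
  ],
  "angular": [
    [0, 0, 0],
    [0, 0, 0],
    [0, 0, 0],
    [0, 0, 0],
    [0, 0, 0]
  ],
  "claw": [49, 49, 49, 49, 49]
}}

```text
clock: 16.38
eef_pos: [0.5729, 0.0822, 0.0211]
orientation: [[-0.007, 1.0, 0.0], [1.0, 0.007, -0.0], [-0.0, 0.0, -1.0]]
contact_force: [-0.7, 0.5, 2.1]
finger_gap: 0.0514
grasp_force: 30.0
```

>>> {"op": "send_rows", "data": {
  "delta_pos": [
    [0, 0, 0],
    [0, 0, 0],
    [0, 0, 0],
    [0, 0, 0],
    [0, 0, 0]
  ],
  "angular": [
    [0, 0, 0],
    [0, 0, 0],
    [0, 0, 0],
    [0, 0, 0],
    [0, 0, 0]
  ],
  "claw": [56, 62, 68, 72, 72]
}}

```text
clock: 16.8
eef_pos: [0.5729, 0.0822, 0.0209]
orientation: [[-0.007, 1.0, 0.0], [1.0, 0.007, 0.0], [0.0, 0.0, -1.0]]
contact_force: [0.7, -0.4, -0.6]
finger_gap: 0.0698
grasp_force: 0.0
```

>>> {"op": "send_rows", "data": {
  "delta_pos": [
    [0, 0, -3],
    [0, 0, -15],
    [0, 0, -40],
    [0, 0, -62],
    [0, 0, -75]
  ],
  "angular": [
    [0, 0, 0],
    [0, 0, 0],
    [0, 0, 0],
    [0, 0, 0],
    [0, 0, 0]
  ],
  "claw": [72, 72, 72, 72, 72]
}}

```text
clock: 17.22
eef_pos: [0.5745, 0.0823, 0.0996]
orientation: [[-0.007, 1.0, 0.004], [1.0, 0.007, 0.0], [0.0, 0.004, -1.0]]
contact_force: [1.2, 0.4, 0.2]
finger_gap: 0.072
grasp_force: 0.0
```

>>> {"op": "send_rows", "data": {
  "delta_pos": [
    [13, -17, 0],
    [36, -45, 0],
    [60, -75, 0],
    [84, -105, 0],
    [108, -135, 0]
  ],
  "angular": [
    [0, 0, 0],
    [0, 0, 0],
    [0, 0, 0],
    [0, 0, 0],
    [0, 0, 0]
  ],
  "claw": [66, 66, 66, 66, 66]
}}

```text
clock: 17.63
eef_pos: [0.4359, 0.19, 0.0965]
orientation: [[-0.006, 1.0, 0.001], [1.0, 0.006, 0.0], [0.0, 0.001, -1.0]]
contact_force: [-0.5, 1.7, -0.1]
finger_gap: 0.0662
grasp_force: 0.0
```

>>> {"op": "send_rows", "data": {
  "delta_pos": [
    [20, -25, 0],
    [28, -34, 0],
    [28, -34, 10],
    [28, -34, 22],
    [28, -34, 30]
  ],
  "angular": [
    [0, 0, 0],
    [0, 0, 0],
    [0, 0, 0],
    [0, 0, 0],
    [0, 0, 0]
  ],
  "claw": [66, 66, 66, 66, 66]
}}

```text
clock: 18.05
eef_pos: [0.4037, 0.2168, 0.0654]
orientation: [[-0.007, 1.0, 0.001], [1.0, 0.007, -0.0], [-0.0, 0.001, -1.0]]
contact_force: [-0.8, -0.5, -0.7]
finger_gap: 0.0661
grasp_force: 0.0
```

```bash
python3 -c "
from h import *
st();print(go([.4035,.218,.023]))"
```

```text
t 18.05 p [403.7 216.8  65.4] yaw_y 0.42 z [ 0.001 -0.    -1.   ] gap 66.1 g 0.0 F [-0.8 -0.5 -0.7] q [ 18.   1. 120.  -0.  59.  18.]
[ 1.2 -0.2 42.4]
```

>>> {"op": "send_rows", "data": {
  "delta_pos": [
    [1, 0, 7],
    [1, 0, 18],
    [1, 0, 28],
    [1, 0, 36],
    [1, 0, 40]
  ],
  "angular": [
    [0, 0, 0],
    [0, 0, 0],
    [0, 0, 0],
    [0, 0, 0],
    [0, 0, 0]
  ],
  "claw": [66, 66, 66, 60, 54]
}}

```text
clock: 18.47
eef_pos: [0.4022, 0.2175, 0.0242]
orientation: [[-0.006, 1.0, -0.002], [1.0, 0.006, -0.001], [-0.001, -0.002, -1.0]]
contact_force: [0.8, -0.8, 0.3]
finger_gap: 0.0598
grasp_force: 0.0
```

>>> {"op": "send_rows", "data": {
  "delta_pos": [
    [0, 0, 1.5],
    [0, 0, 2.5],
    [0, 0, 2.5],
    [0, 0, 2.5],
    [0, 0, 2.5]
  ],
  "angular": [
    [0, 0, 0],
    [0, 0, 0],
    [0, 0, 0],
    [0, 0, 0],
    [0, 0, 0]
  ],
  "claw": [48, 42, 36, 30, 26]
}}

```text
clock: 18.88
eef_pos: [0.4033, 0.2182, 0.0239]
orientation: [[-0.007, 1.0, 0.001], [1.0, 0.007, 0.0], [0.0, 0.001, -1.0]]
contact_force: [-1.0, -0.2, 0.3]
finger_gap: 0.0312
grasp_force: 0.0
```

>>> {"op": "send_rows", "data": {
  "delta_pos": [
    [0, 0, 0],
    [0, 0, 0],
    [0, 0, 0],
    [0, 0, 0],
    [0, 0, 0]
  ],
  "angular": [
    [0, 0, 0],
    [0, 0, 0],
    [0, 0, 0],
    [0, 0, 0],
    [0, 0, 0]
  ],
  "claw": [22, 21, 21, 21, 21]
}}

```text
clock: 19.3
eef_pos: [0.4032, 0.2182, 0.0238]
orientation: [[-0.007, 1.0, 0.001], [1.0, 0.007, 0.0], [0.0, 0.001, -1.0]]
contact_force: [-0.4, 0.0, 3.5]
finger_gap: 0.0252
grasp_force: 30.0
```

```bash
python3 -c "
from h import *
st();print(go([.5695,.1555,.07]))"
```

```text
t 19.3 p [403.2 218.2  23.8] yaw_y 0.4 z [ 0.001  0.    -1.   ] gap 25.2 g 30.0 F [-0.4  0.   3.5] q [ 19.   6. 121.   0.  53.  18.]
[-63.8 165.8 -46.1]
```

>>> {"op": "send_rows", "data": {
  "delta_pos": [
    [0, 0, -3],
    [0, 0, -13],
    [0, 0, -26],
    [0, 0, -37],
    [0, 0, -42]
  ],
  "angular": [
    [0, 0, 0],
    [0, 0, 0],
    [0, 0, 0],
    [0, 0, 0],
    [0, 0, 0]
  ],
  "claw": [21, 21, 21, 21, 21]
}}

```text
clock: 19.72
eef_pos: [0.404, 0.2184, 0.0675]
orientation: [[-0.007, 1.0, 0.003], [1.0, 0.007, 0.001], [0.001, 0.003, -1.0]]
contact_force: [0.5, -0.9, 0.2]
finger_gap: 0.0253
grasp_force: 30.0
```

>>> {"op": "send_rows", "data": {
  "delta_pos": [
    [-6, 15, 0],
    [-17, 45, 0],
    [-30, 78, 0],
    [-42, 110, 0],
    [-54, 140, 0]
  ],
  "angular": [
    [0, 0, 0],
    [0, 0, 0],
    [0, 0, 0],
    [0, 0, 0],
    [0, 0, 0]
  ],
  "claw": [21, 21, 21, 21, 21]
}}

```text
clock: 20.13
eef_pos: [0.545, 0.1644, 0.0659]
orientation: [[-0.007, 1.0, 0.001], [1.0, 0.007, 0.0], [0.0, 0.001, -1.0]]
contact_force: [0.8, 0.4, 0.4]
finger_gap: 0.0255
grasp_force: 30.0
```

>>> {"op": "send_rows", "data": {
  "delta_pos": [
    [-7, 18, 0],
    [-10, 26, 3],
    [-10, 26, 12],
    [-10, 26, 22],
    [-10, 26, 29]
  ],
  "angular": [
    [0, 0, 0],
    [0, 0, 0],
    [0, 0, 0],
    [0, 0, 0],
    [0, 0, 0]
  ],
  "claw": [21, 21, 21, 21, 21]
}}

```text
clock: 20.55
eef_pos: [0.5668, 0.1556, 0.0342]
orientation: [[-0.008, 1.0, -0.004], [1.0, 0.008, -0.0], [-0.0, -0.004, -1.0]]
contact_force: [-1.0, 1.0, -0.6]
finger_gap: 0.0255
grasp_force: 30.0
```

>>> {"op": "send_rows", "data": {
  "delta_pos": [
    [0, 0, 2.5],
    [0, 0, 5],
    [0, 0, 7],
    [0, 0, 8],
    [0, 0, 8.5]
  ],
  "angular": [
    [0, 0, 0],
    [0, 0, 0],
    [0, 0, 0],
    [0, 0, 0],
    [0, 0, 0]
  ],
  "claw": [21, 21, 21, 21, 21]
}}

```text
clock: 20.97
eef_pos: [0.5693, 0.1554, 0.0281]
orientation: [[-0.007, 1.0, 0.0], [1.0, 0.007, 0.0], [0.0, 0.0, -1.0]]
contact_force: [0.1, 0.3, -1.0]
finger_gap: 0.0255
grasp_force: 30.0
```

>>> {"op": "send_rows", "data": {
  "delta_pos": [
    [0, 0, 0.3],
    [0, 0, 0.6],
    [0, 0, 0.6],
    [0, 0, 0.6],
    [0, 0, 0.6]
  ],
  "angular": [
    [0, 0, 0],
    [0, 0, 0],
    [0, 0, 0],
    [0, 0, 0],
    [0, 0, 0]
  ],
  "claw": [21, 21, 21, 21, 21]
}}

```text
clock: 21.38
eef_pos: [0.5696, 0.1553, 0.0279]
orientation: [[-0.007, 1.0, 0.0], [1.0, 0.007, 0.0], [0.0, 0.0, -1.0]]
contact_force: [-1.8, 0.4, 3.7]
finger_gap: 0.0255
grasp_force: 30.0
```

```bash
python3 -c "
from h import *
st()"
```

```text
t 21.38 p [569.6 155.3  27.9] yaw_y 0.4 z [ 0.  0. -1.] gap 25.5 g 30.0 F [-1.8  0.4  3.7] q [  8.  21. 101.   0.  58.   7.]
```

>>> {"op": "send_rows", "data": {
  "delta_pos": [
    [0, 0, -0.2],
    [0, 0, -0.2],
    [0, 0, -0.2],
    [0, 0, -0.2],
    [0, 0, -0.2]
  ],
  "angular": [
    [0, 0, 0],
    [0, 0, 0],
    [0, 0, 0],
    [0, 0, 0],
    [0, 0, 0]
  ],
  "claw": [34, 42, 50, 56, 60]
}}

```text
clock: 21.8
eef_pos: [0.5693, 0.1551, 0.0273]
orientation: [[-0.007, 1.0, -0.0], [1.0, 0.007, -0.0], [-0.0, -0.0, -1.0]]
contact_force: [0.1, -0.0, 0.2]
finger_gap: 0.0514
grasp_force: 0.0
```

>>> {"op": "send_rows", "data": {
  "delta_pos": [
    [0, 0, -3],
    [0, 0, -15],
    [0, 0, -40],
    [0, 0, -62],
    [0, 0, -75]
  ],
  "angular": [
    [0, 0, 0],
    [0, 0, 0],
    [0, 0, 0],
    [0, 0, 0],
    [0, 0, 0]
  ],
  "claw": [64, 66, 66, 66, 66]
}}

```text
clock: 22.22
eef_pos: [0.571, 0.1555, 0.1062]
orientation: [[-0.007, 1.0, 0.004], [1.0, 0.007, 0.001], [0.001, 0.004, -1.0]]
contact_force: [0.6, 0.1, 0.7]
finger_gap: 0.0654
grasp_force: 0.0
```

>>> {"op": "send_rows", "data": {
  "delta_pos": [
    [-16, -9, 0],
    [-48, -26, 0],
    [-80, -44, 0],
    [-112, -61, 0],
    [-144, -79, 0]
  ],
  "angular": [
    [0, 0, 0],
    [0, 0, 0],
    [0, 0, 0],
    [0, 0, 0],
    [0, 0, 0]
  ],
  "claw": [66, 66, 66, 66, 66]
}}

```text
clock: 22.63
eef_pos: [0.4907, 0.0096, 0.1032]
orientation: [[-0.008, 1.0, 0.001], [1.0, 0.008, -0.0], [-0.0, 0.001, -1.0]]
contact_force: [0.7, -0.1, -0.3]
finger_gap: 0.066
grasp_force: 0.0
```

>>> {"op": "send_rows", "data": {
  "delta_pos": [
    [-32, -17, 0],
    [-64, -35, 0],
    [-90, -49, 0],
    [-104, -56, 0],
    [-108, -59, 0]
  ],
  "angular": [
    [0, 0, -0.05],
    [0, 0, -0.15],
    [0, 0, -0.25],
    [0, 0, -0.35],
    [0, 0, -0.43]
  ],
  "claw": [66, 66, 66, 66, 66]
}}

```text
clock: 23.05
eef_pos: [0.4323, -0.1001, 0.1033]
orientation: [[-0.425, 0.905, 0.001], [0.905, 0.425, -0.001], [-0.001, 0.0, -1.0]]
contact_force: [-0.2, 0.3, -0.5]
finger_gap: 0.0661
grasp_force: 0.0
```

>>> {"op": "send_rows", "data": {
  "delta_pos": [
    [0, 0, 5],
    [0, 0, 15],
    [0, 0, 25],
    [0, 0, 35],
    [0, 0, 40]
  ],
  "angular": [
    [0, 0, 0],
    [0, 0, 0],
    [0, 0, 0],
    [0, 0, 0],
    [0, 0, 0]
  ],
  "claw": [66, 66, 66, 66, 66]
}}

```text
clock: 23.47
eef_pos: [0.432, -0.0966, 0.0602]
orientation: [[-0.423, 0.906, -0.003], [0.906, 0.423, 0.001], [0.002, -0.002, -1.0]]
contact_force: [0.2, 1.1, -0.5]
finger_gap: 0.066
grasp_force: 0.0
```

```bash
python3 -c "
from h import *
st();print(go([.432,-.0965,.016]))
cv2.imwrite('pics/i.png',cv2.resize(get_image('side')['color'][150:420,180:450],None,fx=2.2,fy=2.2))"
```

```text
t 23.47 p [432.  -96.6  60.2] yaw_y 25.04 z [-0.003  0.001 -1.   ] gap 66.0 g 0.0 F [ 0.2  1.1 -0.5] q [-23.  -0. 122.   0.  58. -48.]
[-0.   0.1 44.2]
```

View pics/i.png

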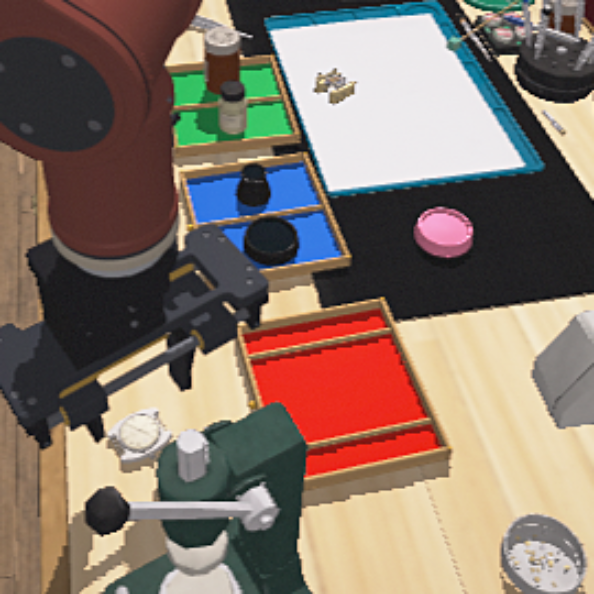

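>>> {"op": "send_rows", "data": {
  "delta_pos": [
    [0, 0, 6],
    [0, 0, 16],
    [0, 0, 25],
    [0, 0, 31],
    [0, 0, 35]
  ],
  "angular": [
    [0, 0, 0],
    [0, 0, 0],
    [0, 0, 0],
    [0, 0, 0],
    [0, 0, 0]
  ],
  "claw": [66, 66, 66, 66, 64]
}}

```text
clock: 23.93
eef_pos: [0.4325, -0.0975, 0.0263]
orientation: [[-0.423, 0.906, -0.001], [0.906, 0.423, 0.001], [0.001, -0.001, -1.0]]
contact_force: [0.3, 0.2, 0.3]
finger_gap: 0.0652
grasp_force: 0.0
```

>>> {"op": "send_rows", "data": {
  "delta_pos": [
    [0, 0, 2],
    [0, 0, 4],
    [0, 0, 6],
    [0, 0, 7],
    [0, 0, 8]
  ],
  "angular": [
    [0, 0, 0],
    [0, 0, 0],
    [0, 0, 0],
    [0, 0, 0],
    [0, 0, 0]
  ],
  "claw": [62, 58, 54, 50, 48]
}}

```text
clock: 24.35
eef_pos: [0.4334, -0.0979, 0.0197]
orientation: [[-0.423, 0.906, 0.001], [0.906, 0.423, -0.0], [-0.0, 0.0, -1.0]]
contact_force: [0.5, 0.4, 0.1]
finger_gap: 0.0509
grasp_force: 0.0
```

>>> {"op": "send_rows", "data": {
  "delta_pos": [
    [0, 0, 0],
    [0, 0, 0],
    [0, 0, 0],
    [0, 0, 0],
    [0, 0, 0]
  ],
  "angular": [
    [0, 0, 0],
    [0, 0, 0],
    [0, 0, 0],
    [0, 0, 0],
    [0, 0, 0]
  ],
  "claw": [48, 48, 48, 48, 48]
}}

```text
clock: 24.77
eef_pos: [0.4333, -0.0978, 0.0197]
orientation: [[-0.423, 0.906, 0.0], [0.906, 0.423, -0.0], [-0.0, 0.0, -1.0]]
contact_force: [-0.5, -0.8, -0.3]
finger_gap: 0.048
grasp_force: 0.0
```

>>> {"op": "send_rows", "data": {
  "delta_pos": [
    [0, 0, 1.2],
    [0, 0, 2.4],
    [0, 0, 3.5],
    [0, 0, 3.5],
    [0, 0, 3.5]
  ],
  "angular": [
    [0, 0, 0],
    [0, 0, 0],
    [0, 0, 0],
    [0, 0, 0],
    [0, 0, 0]
  ],
  "claw": [48, 48, 46, 44, 42]
}}

```text
clock: 25.18
eef_pos: [0.433, -0.0977, 0.0159]
orientation: [[-0.423, 0.906, -0.0], [0.906, 0.423, 0.0], [0.0, -0.0, -1.0]]
contact_force: [-1.0, 0.1, -0.2]
finger_gap: 0.0439
grasp_force: 0.0
```

>>> {"op": "send_rows", "data": {
  "delta_pos": [
    [0, 0, 0],
    [0, 0, 0],
    [0, 0, 0],
    [0, 0, 0],
    [0, 0, 0]
  ],
  "angular": [
    [0, 0, 0],
    [0, 0, 0],
    [0, 0, 0],
    [0, 0, 0],
    [0, 0, 0]
  ],
  "claw": [38, 34, 31, 31, 31]
}}

```text
clock: 25.6
eef_pos: [0.4331, -0.0977, 0.016]
orientation: [[-0.423, 0.906, -0.0], [0.906, 0.423, 0.0], [0.0, -0.0, -1.0]]
contact_force: [0.7, 0.2, -0.3]
finger_gap: 0.0354
grasp_force: 30.0
```

>>> {"op": "send_rows", "data": {
  "delta_pos": [
    [0, 0, 0],
    [0, 0, 0],
    [0, 0, 0],
    [0, 0, 0],
    [0, 0, 0]
  ],
  "angular": [
    [0, 0, 0],
    [0, 0, 0],
    [0, 0, 0],
    [0, 0, 0],
    [0, 0, 0]
  ],
  "claw": [31, 31, 31, 31, 31]
}}

```text
clock: 26.02
eef_pos: [0.4331, -0.0978, 0.016]
orientation: [[-0.423, 0.906, 0.0], [0.906, 0.423, -0.0], [-0.0, 0.0, -1.0]]
contact_force: [-0.5, 0.5, 0.7]
finger_gap: 0.0356
grasp_force: 30.0
```

```bash
python3 -c "
from h import *
st();print(go([.594,-.0861,.05]))"
```

```text
t 26.02 p [433.1 -97.8  16. ] yaw_y 25.04 z [ 0. -0. -1.] gap 35.6 g 30.0 F [-0.5  0.5  0.7] q [-23.   5. 123.  -0.  52. -48.]
[-57.5 150.7 -34. ]
```

>>> {"op": "send_rows", "data": {
  "delta_pos": [
    [0, 0, -2],
    [0, 0, -10],
    [0, 0, -20],
    [0, 0, -29],
    [0, 0, -34]
  ],
  "angular": [
    [0, 0, 0],
    [0, 0, 0],
    [0, 0, 0],
    [0, 0, 0],
    [0, 0, 0]
  ],
  "claw": [31, 31, 31, 31, 31]
}}

```text
clock: 26.43
eef_pos: [0.4342, -0.0982, 0.0521]
orientation: [[-0.423, 0.906, 0.003], [0.906, 0.423, -0.001], [-0.002, 0.002, -1.0]]
contact_force: [0.2, -0.3, 0.4]
finger_gap: 0.0356
grasp_force: 30.0
```

>>> {"op": "send_rows", "data": {
  "delta_pos": [
    [-6, 15, 0],
    [-18, 47, 0],
    [-32, 84, 0],
    [-46, 120, 0],
    [-57.5, 150.5, 0]
  ],
  "angular": [
    [0, 0, 0.05],
    [0, 0, 0.14],
    [0, 0, 0.23],
    [0, 0, 0.32],
    [0, 0, 0.38]
  ],
  "claw": [31, 31, 31, 31, 31]
}}

```text
clock: 26.85
eef_pos: [0.5967, -0.0861, 0.0512]
orientation: [[-0.052, 0.999, 0.002], [0.999, 0.052, -0.001], [-0.001, 0.002, -1.0]]
contact_force: [0.1, 0.3, 0.2]
finger_gap: 0.0359
grasp_force: 30.0
```

>>> {"op": "send_rows", "data": {
  "delta_pos": [
    [0, 0, 0],
    [0, 0, 4],
    [0, 0, 11],
    [0, 0, 18],
    [0, 0, 22]
  ],
  "angular": [
    [0, 0, 0],
    [0, 0, 0],
    [0, 0, 0],
    [0, 0, 0],
    [0, 0, 0]
  ],
  "claw": [31, 31, 31, 31, 31]
}}

```text
clock: 27.27
eef_pos: [0.5919, -0.086, 0.0266]
orientation: [[-0.057, 0.998, -0.002], [0.998, 0.057, 0.001], [0.001, -0.002, -1.0]]
contact_force: [-0.5, 0.8, -0.5]
finger_gap: 0.0351
grasp_force: 30.0
```

>>> {"op": "send_rows", "data": {
  "delta_pos": [
    [0, 0, 2],
    [0, 0, 4],
    [0, 0, 5.5],
    [0, 0, 6.5],
    [0, 0, 7]
  ],
  "angular": [
    [0, 0, 0],
    [0, 0, 0],
    [0, 0, 0],
    [0, 0, 0],
    [0, 0, 0]
  ],
  "claw": [31, 31, 31, 31, 31]
}}

```text
clock: 27.68
eef_pos: [0.5939, -0.0863, 0.0212]
orientation: [[-0.057, 0.998, 0.0], [0.998, 0.057, -0.0], [-0.0, 0.0, -1.0]]
contact_force: [-0.3, -0.6, 0.2]
finger_gap: 0.0353
grasp_force: 30.0
```

```bash
python3 -c "
from h import *
st()
cv2.imwrite('pics/j.png',cv2.resize(get_image('side')['color'][200:420,220:450],None,fx=2.6,fy=2.6))"
```

```text
t 27.68 p [593.9 -86.3  21.2] yaw_y 3.26 z [ 0. -0. -1.] gap 35.3 g 30.0 F [-0.3 -0.6  0.2] q [-16.  23.  99.   0.  57. -19.]
```

View pics/j.png

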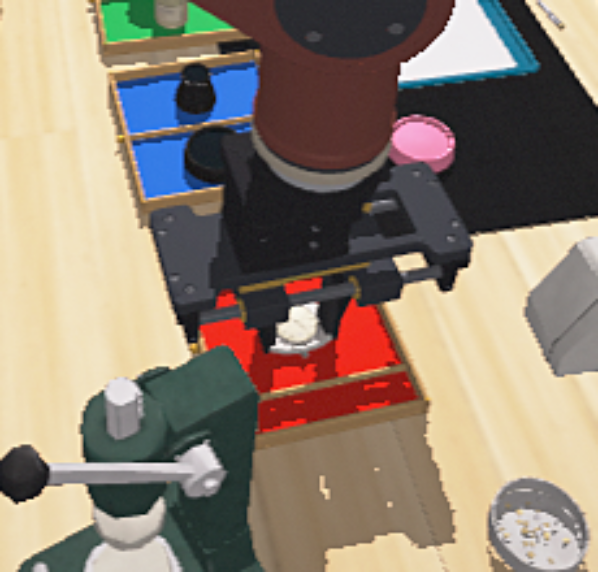

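>>> {"op": "send_rows", "data": {
  "delta_pos": [
    [0, 0, 0.4],
    [0, 0, 0.8],
    [0, 0, 1.0],
    [0, 0, 1.0],
    [0, 0, 1.0]
  ],
  "angular": [
    [0, 0, 0],
    [0, 0, 0],
    [0, 0, 0],
    [0, 0, 0],
    [0, 0, 0]
  ],
  "claw": [31, 31, 31, 31, 31]
}}

```text
clock: 28.15
eef_pos: [0.5939, -0.0862, 0.0201]
orientation: [[-0.057, 0.998, 0.0], [0.998, 0.057, -0.0], [-0.0, 0.0, -1.0]]
contact_force: [-0.1, -1.0, -0.7]
finger_gap: 0.0355
grasp_force: 30.0
```

>>> {"op": "send_rows", "data": {
  "delta_pos": [
    [0, 0, 0.2],
    [0, 0, 0.4],
    [0, 0, 0.5],
    [0, 0, 0.5],
    [0, 0, 0.5]
  ],
  "angular": [
    [0, 0, 0],
    [0, 0, 0],
    [0, 0, 0],
    [0, 0, 0],
    [0, 0, 0]
  ],
  "claw": [31, 31, 31, 31, 31]
}}

```text
clock: 28.57
eef_pos: [0.5939, -0.0861, 0.0201]
orientation: [[-0.057, 0.998, 0.0], [0.998, 0.057, -0.0], [-0.0, 0.0, -1.0]]
contact_force: [-2.4, 0.4, 5.4]
finger_gap: 0.0352
grasp_force: 30.0
```

>>> {"op": "send_rows", "data": {
  "delta_pos": [
    [0, 0, -0.3],
    [0, 0, -0.3],
    [0, 0, -0.3],
    [0, 0, -0.3],
    [0, 0, -0.3]
  ],
  "angular": [
    [0, 0, 0],
    [0, 0, 0],
    [0, 0, 0],
    [0, 0, 0],
    [0, 0, 0]
  ],
  "claw": [42, 48, 54, 60, 60]
}}

```text
clock: 28.98
eef_pos: [0.5937, -0.0861, 0.0196]
orientation: [[-0.057, 0.998, -0.0], [0.998, 0.057, 0.0], [0.0, -0.0, -1.0]]
contact_force: [0.3, -0.9, -0.0]
finger_gap: 0.0572
grasp_force: 0.0
```

>>> {"op": "send_rows", "data": {
  "delta_pos": [
    [0, 0, -3],
    [0, 0, -15],
    [0, 0, -45],
    [0, 0, -80],
    [0, 0, -110]
  ],
  "angular": [
    [0, 0, 0],
    [0, 0, 0],
    [0, 0, 0],
    [0, 0, 0],
    [0, 0, 0]
  ],
  "claw": [60, 60, 60, 60, 60]
}}

```text
clock: 29.4
eef_pos: [0.5939, -0.0862, 0.1324]
orientation: [[-0.057, 0.998, 0.001], [0.998, 0.057, -0.0], [-0.0, 0.001, -1.0]]
contact_force: [0.9, 0.5, -0.2]
finger_gap: 0.0603
grasp_force: 0.0
```

>>> {"op": "send_rows", "data": {
  "delta_pos": [
    [20, -20, -5],
    [45, -50, -15],
    [70, -85, -25],
    [95, -120, -35],
    [105, -140, -40]
  ],
  "angular": [
    [0, 0, 0],
    [0, 0, 0],
    [0, 0, 0],
    [0, 0, 0],
    [0, 0, 0]
  ],
  "claw": [60, 60, 60, 60, 60]
}}

```text
clock: 29.82
eef_pos: [0.4459, 0.0124, 0.1711]
orientation: [[-0.058, 0.998, 0.001], [0.998, 0.058, 0.001], [0.001, 0.001, -1.0]]
contact_force: [-0.7, -0.3, -0.1]
finger_gap: 0.0595
grasp_force: 0.0
```

>>> {"op": "send_rows", "data": {
  "delta_pos": [
    [0, 0, 0],
    [0, 0, 0],
    [0, 0, 0],
    [0, 0, 0],
    [0, 0, 0]
  ],
  "angular": [
    [0, 0, 0],
    [0, 0, 0],
    [0, 0, 0],
    [0, 0, 0],
    [0, 0, 0]
  ],
  "claw": [60, 60, 60, 60, 60]
}}

```text
clock: 30.23
eef_pos: [0.4488, 0.0101, 0.1698]
orientation: [[-0.056, 0.998, -0.0], [0.998, 0.056, -0.0], [-0.0, -0.0, -1.0]]
contact_force: [-0.4, -0.4, 0.3]
finger_gap: 0.0597
grasp_force: 0.0
```

```bash
python3 -c "
from h import *
st()
a=get_image('side')['color'][120:400,195:395];b=get_image('top')['color'][160:300,170:450]
a=cv2.resize(a,None,fx=2,fy=2);b=cv2.resize(b,(400,200));b=cv2.copyMakeBorder(b,0,360,0,0,0)
cv2.imwrite('pics/k.png',np.hstack([a,b]))"
```

```text
t 30.23 p [448.8  10.1 169.8] yaw_y 3.22 z [-0. -0. -1.] gap 59.7 g 0.0 F [-0.4 -0.4  0.3] q [ -9.  -9. 117.  -0.  72. -12.]
```

View pics/k.png

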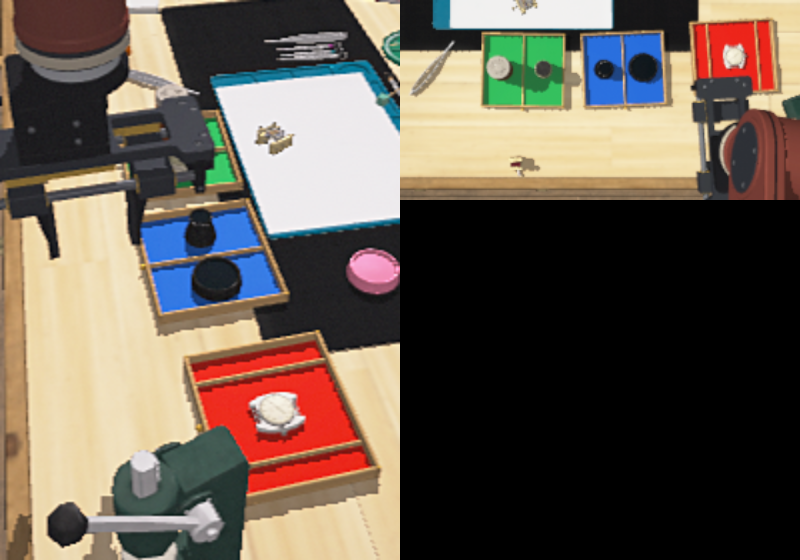

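The picture shows both bottles standing in the green bays. Both loupes are in the blue bays, and the watch is face up in the red middle bay (about 277,412). The case holder and tweezers haven't moved.

```bash
python3 -c "
from cell import *
print(finish_job())"
```

```text
the job is handed in; nothing more can be done
None
```

The job is done and handed in at about 30 s on the clock: bottles standing in the green tray, loupes in the blue tray and the watch face up in the red tray's middle bay, with the case holder and tweezers left in place.

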